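# Make up two drive kits, with spacers stacked to the mark

## Task

Make up the two drive kits. Blue kit: into the clear tube standing in the blue tray drop the two spacers whose stack comes exactly level with the black ring mark, the taller one at the bottom, and lay the wheel flat, hub up, in the blue tray's empty compartment. Orange kit: the left-over spacer stands upright in one compartment of the orange tray and the motor lies on its underside (white shaft up) on the floor of the other; leave the pliers and the tape roll where they are.

Things in the scene. Friction and masses are not known exactly. Their poses are not given: they have to be found in the camera images.
- blue_tray: blue kit tray, fixed, 126 mm in x, 242 mm in y, 25 mm high; walls, floor and divider 5 mm thick. A divider as high as the walls makes two compartments, 116 by 113.5 mm, centred at y = -59 and +59 mm. Origin: centre of its underside; inner floor at z = 5 mm. The clear tube stands in the compartment at +y; the one at -y is empty.
- orange_tray: orange kit tray, fixed, 126 mm in x, 242 mm in y, 25 mm high; walls, floor and divider 5 mm thick. A divider as high as the walls makes two compartments, 116 by 113.5 mm, centred at y = -59 and +59 mm. Origin: centre of its underside; inner floor at z = 5 mm. Both compartments are empty.
- tube: upright clear tube fixed in the blue tray, 70 mm high, outside 51 mm, bore 45 mm, flared over the top 6 mm to 58 mm outside, about 52 mm inside. Floor 4 mm thick: the bore's bottom is at z = 4 mm; the black ring mark is at z = 60 mm, 56 mm above the bore's bottom. Origin: centre of its underside, which is on the tray's inner floor; z up
- tall_spacer: white plastic spacer, a plain disc with a black dot on top, 40 mm diameter, 36 mm high, standing upright loose on the bench; origin at the centre of its underside, z up its axis
- middle_spacer: red plastic spacer, a plain disc with a black dot on top, 40 mm diameter, 28 mm high, standing upright loose on the bench; origin at the centre of its underside, z up its axis
- short_spacer: green plastic spacer, a plain disc with a black dot on top, 40 mm diameter, 20 mm high, standing upright loose on the bench; origin at the centre of its underside, z up its axis
- wheel: small black-tyred wheel with a yellow hub, lying flat and loose, 52 mm diameter, 22 mm high; origin at the centre of its underside, z up its axle
- motor: small geared motor, loose, 69 mm long in x (-33 to +36 mm), 22 mm wide in y, 20 mm high: yellow gear box (x = -33 to +7 mm), round steel motor can (20 mm diameter) on its +x end, white shaft (6 mm diameter) standing 7 mm up out of the gear box at x = -24 mm. Origin under the middle, at its underside; z up
- pliers: black-handled pliers lying on the bench, about 150 mm long along x, 14 mm high, origin at the underside near the pivot; not to be disturbed
- tape_roll: silver tape roll lying flat on the bench, 76 mm diameter, 45 mm high, origin at the centre of its underside; not to be disturbed
There are look-alikes about, which are no part of the job. Of the things like the motor, leave any that is pink, purple or turquoise; of the rest the smaller one is meant.

How it is judged:
By the outcome, as a careful person would: the job done as asked, in the order asked, and still so for the second after the job is handed in, with the robot touching nothing.
It also fails if it takes over 104 s, if anything falls off the work surface, if the arm or the gripper's body presses on something with over 40 N, if the wrist force passes 120 N, or if a joint passes its speed limit or range.

## Robot

A 6-joint arm with a two-finger parallel gripper is mounted at the origin on the work surface. World frame = base frame: x ahead of the robot, y to its left, z up, the work surface at z = 0. Lengths are in m, angles in rad, forces in N, time in s.
With the tool pointing down it reaches from about 0.275 to 1 m from the base axis. Payload 8.4 kg.
Tool frame: the origin (TCP) lies on the centre line of the jaws, within the pads' length; the fingertips stand bot.tips_ahead ahead of it and the grasp point (between the pads) lies 11 mm behind it (bot.tips_ahead is the distance from the TCP to the fingertips, in m); z points along the fingers, y is the line along which they close (so a half turn about z gives the same grasp; the last joint's range is limited). The gripper opens to 85 mm and grips with 20 to 120 N. Pads are 22 mm wide; open, the fingers measure 114 mm over their backs; the gripper's body (76 mm by 85 mm) begins 54 mm behind the grasp point. The pads swing forward as they close: fully open they stand 13 mm farther back than shut.
Start: joints at [1.11, 0.353, 1.633, -0, 1.155, -0.002], TCP at [0.277, 0.56, 0.215] pointing down, gripper open.
Joint ranges: [-2.63, 2.63], [-0.92, 2.1], [0.06, 2.66], [-1.3, 4.44], [0, 2.69], [-3.02, 3.02]. Speed limits (rad/s): [2.22, 2.22, 2.79, 3.14, 3.14, 3.14].

## Interface

Orientations are given as a unit quaternion [w, x, y, z].
In Python, from station import bot gives the robot as it stands. The module is installed in compiled form; this text tells all that it offers.
- The arm moves only by the tool carry_out, never from a script. Its argument "motion" is a list of rows, each a list of 7 numbers: the turn, a rotation vector about the tool's x, y, z in a scale on which 1.0 is 120 degrees, then the shift along the tool's x, y, z in normalised numbers (1 is 60 cm), then the finger opening in cm, from 0 to 8.54. A call has 1 to 10 rows; each row is the pose to reach, as a shift and turn from the pose commanded when the call began, along the tool's axes at that moment; what a row does not reach only later rows make up. A row lasts 1/8 s, in which the tool goes at most 62.5 mm and 10.7 degrees, less where a joint would pass 70% of its speed; a pose out of reach is approached as far as the arm can. No shift or turn number may pass 1 either way. A call with a gripper value outside its range is refused whole. The fingers move at their own pace and stop on an object; "grip_force" is the grip in N (left out, the last holds). Time passes only in rows, so rows that repeat a pose let the fingers close. It gives the time, the measured TCP pose, the force, the opening and the grip force at its end, in the units of the state.
- bot.sense(): the state, without advancing time (a new reading comes with each control period).
- bot.camera(name): name is "side" or "top"; returns the picture (384x512x3 uint8, red, green, blue); there is no depth.
- bot.calibration(name): a dict with "K" (3x3 intrinsics, pixels), "xyz" and "rotation" of the camera in the world. Camera axes: x right, y up, looking along -z (the intrinsics and any distortion apply to the point x, -y, -z); pixel columns grow to the right and rows downward; lengths in m; the calibration is good to about 2 mm. A picture is of the moment at which its call begins. calibration takes no time and is no camera call.
- bot.hand_in(): hands the job in; it is judged then, once.
The state is a dict: "clock": time; "q": joint angles; "qd": joint speeds; "tau": joint torques, N m; "position": TCP position; "tool_rot": TCP orientation; "wrist_force": force on the tool from outside, world axes, zero at the start; "wrist_torque": the same for the moment, N m; "opening": opening from 0.0 (shut) to 1.0 (fully open); "grip_force": force on a finger pad.
Only numpy, scipy, OpenCV 4.12 (cv2) and the standard library are available. Lean on these libraries where they do the work, as an engineer would, in place of code of your own. Each camera call takes 0.05 s, during which the arm holds its last target. There are 200 camera calls.

## Working session

There is one attempt and no reset: what is moved stays moved. The work goes in short steps, Python scripts to look and compute and a tool call to move; the robot and the scene stay as the last step left them, time stands still between calls to the robot, and variables do not carry over. Pictures are saved under pics/ and viewed, at most 14 in all, crops included, and the job is handed in when it is done.

Besides the shell and the picture viewer there is one more tool, called after ">>>" in YAML: its name, and indented under it one key for each argument. carry_out: Moves the arm, as the interface text tells. Its arguments: {"type":"object","properties":{"motion":{"type":"array","items":{"type":"array","items":{"type":"number"}}},"grip_force":{"type":"number"}},"required":["motion"]}

```bash
mkdir -p pics; ls; python3 - <<'E'
from station import bot
import cv2
s=bot.sense()
print(s['clock'],s['position'],s['tool_rot'],s['opening'],bot.tips_ahead)
for n in('side','top'):
    im=bot.camera(n); cv2.imwrite(f'pics/{n}0.png',cv2.resize(im[:,:,::-1],(800,600),interpolation=cv2.INTER_CUBIC)); cv2.imwrite(f'{n}0raw.png',im[:,:,::-1])
    print(n,bot.calibration(n))
E
```

```text
pics
0.0 [0.27658646 0.55991832 0.2139818 ] [-1.55557252e-04  2.27393370e-01  9.73802747e-01 -6.63943363e-04] 1.0012449347173549 0.008
side {'K': array([[451.16465402,   0.        , 251.5198396 ],
       [  0.        , 451.16465402, 191.72330541],
       [  0.        ,   0.        ,   1.        ]]), 'xyz': array([ 0.34561393, -0.80529315,  0.82771239]), 'rotation': array([ 0.91752417,  0.392037  , -0.03494387, -0.05687978])}
top {'K': array([[440.6105575 ,   0.        , 257.54078215],
       [  0.        , 440.6105575 , 187.37545351],
       [  0.        ,   0.        ,   1.        ]]), 'xyz': array([ 0.34844859, -0.01606773,  1.4540546 ]), 'rotation': array([ 0.7150406 ,  0.04074426, -0.02315173, -0.69751046])}
```

View pics/side0.png

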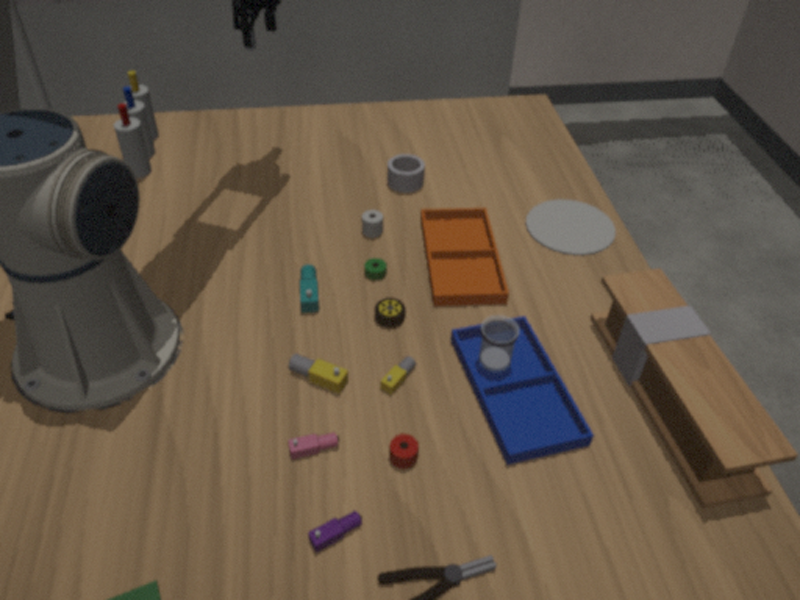

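View pics/top0.png

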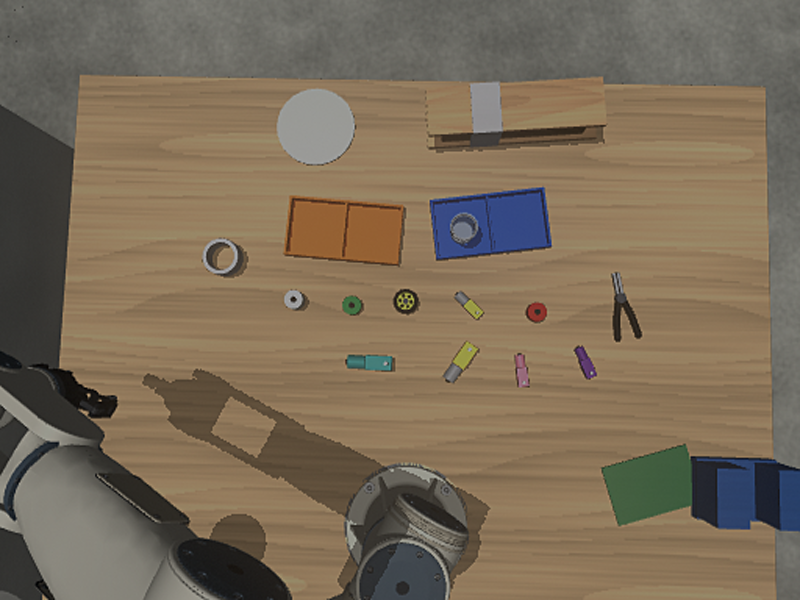

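The scene shows two yellow motors, in 800x600 top pixels: the small one at (468,305) and the bigger one at (461,361). Pink (522,370), purple (585,362) and turquoise (370,362) are excluded, so the small yellow motor at (468,305) is the one meant. Spacers are white (293,299), green (352,305) and red (537,312), and the wheel is at (405,301). 36+20=56, so white goes at the bottom, green on top, and red is left over. Next I confirm with a crop and measure.

```bash
cat > h.py <<'E'
import numpy as np, cv2
from scipy.spatial.transform import Rotation as R
from scipy.optimize import least_squares
from station import bot
CAL={n:bot.calibration(n) for n in('side','top')}
def proj(n,P):
    c=CAL[n]; w,x,y,z=c['rotation']
    p=(np.atleast_2d(P)-c['xyz'])@R.from_quat([x,y,z,w]).as_matrix()
    p=p*[1,-1,-1]; q=p@c['K'].T
    return q[:,:2]/q[:,2:]
a=np.linspace(0,2*np.pi,48,endpoint=False)
def cyl(d,z0,z1): 
    return np.array([[d/2*np.cos(t),d/2*np.sin(t),z] for z in(z0,z1) for t in a])
def box(x0,x1,y0,y1,z0,z1): return np.array([[x,y,z] for x in(x0,x1) for y in(y0,y1) for z in(z0,z1)])
def place(M,x,y,yaw=0,z=0):
    return R.from_euler('z',yaw).apply(M)+[x,y,z]
def mom(cnt):
    m=cv2.moments(cnt.astype(np.float32)); A=m['m00']
    return np.array([m['m10']/A,m['m01']/A,m['mu20']/A,m['mu11']/A,m['mu02']/A]),A
def hullmom(n,P): return mom(cv2.convexHull(proj(n,P).astype(np.float32)))
def maskmom(mask,ring=False):
    m=cv2.moments(mask.astype(np.uint8),True);A=m['m00']
    return np.array([m['m10']/A,m['m01']/A,m['mu20']/A,m['mu11']/A,m['mu02']/A]),A
def fit(n,mask,M,g,yaw=None,z=0):
    t,A=maskmom(mask)
    def f(v):
        h,_=hullmom(n,place(M,v[0],v[1],v[2] if yaw is not None else 0,z))
        d=h-t
        return d[:2] if yaw is None else np.r_[d[:2],d[2:]/np.sqrt(A)]
    s=least_squares(f,list(g)+([yaw] if yaw is not None else []),x_scale=.01,diff_step=1e-3)
    return s.x,A,hullmom(n,place(M,*s.x[:2],s.x[2] if yaw is not None else 0,z))[1],s.cost
def ground(n,uv,z):
    f=lambda v:(proj(n,[v[0],v[1],z])[0]-uv)
    return least_squares(f,[.5,0]).x
def comp(mask,uv,fill=True,r=4):
    k,l,s,c=cv2.connectedComponentsWithStats(mask.astype(np.uint8),connectivity=8)
    d=[np.min(np.hypot(*(np.argwhere(l==i)-[uv[1],uv[0]]).T)) if 6<s[i,4]<20000 else 1e9 for i in range(1,k)]
    m=(l==1+int(np.argmin(d))).astype(np.uint8)
    if fill:
        h=cv2.convexHull(np.argwhere(m)[:,::-1].astype(np.int32)); m=cv2.fillConvexPoly(np.zeros_like(m),h,1)
    return m
E
cat > m.py <<'E'
from h import *
S=.64
im={n:cv2.imread(f'{n}0raw.png') for n in CAL}
hsv={n:cv2.cvtColor(im[n],cv2.COLOR_BGR2HSV) for n in CAL}
def hue(n,lo,hi,s=110,v=40):
    H=hsv[n]; return (H[...,0]>=lo)&(H[...,0]<=hi)&(H[...,1]>s)&(H[...,2]>v)
px={'green':((352,305),(376,268)),'red':((537,312),(404,450)),'white':((293,299),(372,224)),'wheel':((405,301),(390,312)),'motor':((468,305),(398,374)),'blue':((520,220),(530,420)),'orange':((320,230),(470,280)),'tape':((222,257),(405,172))}
for k,(t,s) in px.items():
    for n,p in(('top',t),('side',s)):
        p=np.array(p)*S; print(k,n,'hsv',hsv[n][int(p[1])-3:int(p[1])+4:3,int(p[0])-3:int(p[0])+4:3].reshape(-1,3).tolist()[:5], 'g',ground(n,p,.02).round(3))
def crop(n,c,w,h):
    x,y=int(c[0]*S-w/2),int(c[1]*S-h/2); return cv2.resize(im[n][y:y+h,x:x+w],(400,300),interpolation=cv2.INTER_CUBIC)
o=np.vstack([np.hstack([crop('top',(468,305),40,30),crop('side',(398,374),40,30)]),np.hstack([crop('top',(464,230),60,45),crop('side',(498,345),60,45)])])
cv2.imwrite('pics/crop0.png',o)
E
python3 m.py
```

```text
green top hsv [[59, 104, 108], [59, 103, 109], [60, 103, 109], [60, 103, 114], [6, 87, 56]] g [0.45  0.126]
green side hsv [[61, 122, 86], [52, 104, 54], [62, 132, 85], [62, 123, 89], [55, 133, 75]] g [0.454 0.114]
red top hsv [[2, 174, 139], [3, 174, 138], [2, 173, 136], [3, 174, 138], [43, 42, 43]] g [ 0.445 -0.259]
red side hsv [[3, 189, 105], [12, 79, 42], [4, 183, 96], [3, 187, 120], [3, 182, 115]] g [ 0.449 -0.263]
white top hsv [[120, 3, 158], [0, 0, 153], [0, 0, 156], [150, 2, 158], [14, 110, 44]] g [0.459 0.251]
white side hsv [[24, 10, 129], [24, 10, 124], [23, 8, 129], [13, 23, 76], [17, 21, 86]] g [0.461 0.239]
wheel top hsv [[30, 144, 177], [30, 142, 131], [2, 79, 42], [173, 70, 33], [131, 38, 73]] g [0.461 0.015]
wheel side hsv [[25, 163, 111], [21, 50, 66], [26, 149, 111], [26, 167, 122], [25, 129, 77]] g [0.464 0.003]
motor top hsv [[0, 2, 121], [23, 91, 92], [20, 113, 126], [150, 17, 59], [30, 139, 154]] g [ 0.456 -0.116]
motor side hsv [[26, 161, 138], [26, 168, 141], [26, 135, 128], [26, 160, 142], [27, 161, 141]] g [ 0.459 -0.129]
blue top hsv [[113, 153, 132], [113, 155, 132], [112, 156, 132], [113, 155, 132], [113, 153, 133]] g [ 0.638 -0.222]
blue side hsv [[112, 172, 117], [111, 174, 119], [110, 179, 118], [110, 181, 117], [112, 178, 116]] g [ 0.633 -0.234]
orange top hsv [[14, 168, 149], [14, 166, 149], [14, 168, 149], [14, 168, 149], [14, 164, 149]] g [0.607 0.199]
orange side hsv [[13, 205, 137], [13, 183, 142], [13, 191, 139], [13, 189, 142], [13, 189, 140]] g [0.611 0.065]
tape top hsv [[17, 95, 99], [17, 93, 154], [17, 95, 151], [16, 95, 159], [16, 95, 151]] g [0.545 0.405]
tape side hsv [[20, 12, 66], [13, 31, 73], [8, 15, 70], [20, 7, 108], [165, 5, 109]] g [0.547 0.405]
```

View pics/crop0.png

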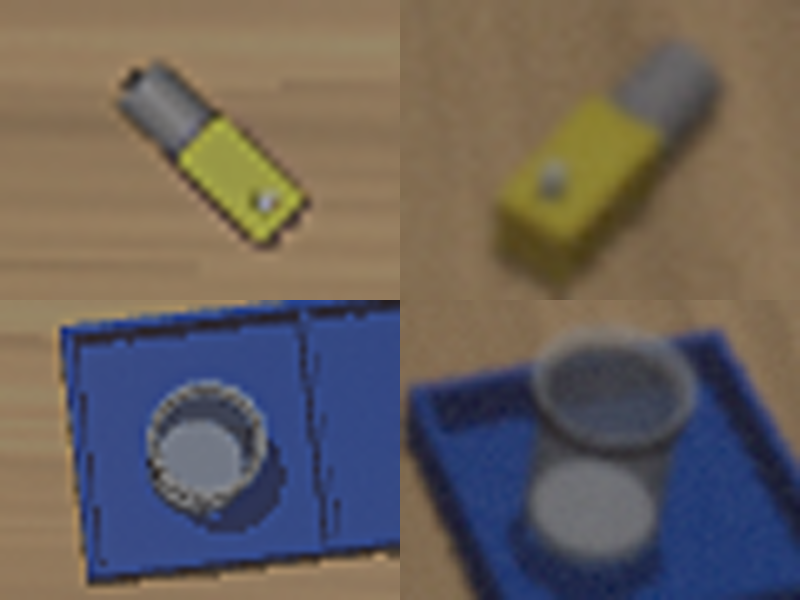

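The crop confirms it: the small yellow motor lies on its underside with its white shaft up (top crop at (265,200)) and the can pointing up-left. The tube is empty, and its rim is centred near (207,450) in the bottom-left crop.

```bash
cat > f.py <<'E'
from h import *
S=.64
im={n:cv2.imread(f'{n}0raw.png') for n in CAL}
hsv={n:cv2.cvtColor(im[n],cv2.COLOR_BGR2HSV) for n in CAL}
def hue(n,lo,hi,s,v=30):
    H=hsv[n]; return (H[...,0]>=lo)&(H[...,0]<=hi)&(H[...,1]>s)&(H[...,2]>v)
P={'green':((352,305),(376,268),cyl(.04,0,.02),(45,75,60),None,(.45,.12)),
'red':((537,312),(404,450),cyl(.04,0,.028),(0,8,110),None,(.44,-.26)),
'white':((293,299),(372,224),cyl(.04,0,.036),None,None,(.46,.25)),
'hub':((405,301),(390,312),cyl(.03,.021,.022),(20,35,95,55),None,(.46,.01)),
'motor':((470,310),(396,376),box(-.033,.007,-.011,.011,0,.02),(20,35,115,55),3.14+.7,(.45,-.12)),
'blue':((520,220),(530,420),box(-.063,.063,-.121,.121,0,.025),(105,120,120),.08,(.63,-.16)),
'orange':((320,230),(470,280),box(-.063,.063,-.121,.121,0,.025),(8,16,150),-.08,(.6,.14))}
vis={n:im[n].copy() for n in im}
for k,(t,s,M,c,yaw,g) in P.items():
    for n,p in(('top',t),('side',s)):
        H=hsv[n]
        m=hue(n,*c) if c else (H[...,1]<45)&(H[...,2]>(55 if n=='side' else 60))
        m=comp(m,np.array(p)*S)
        x,A,Ah,co=fit(n,m,M,g,yaw)
        print(k,n,x.round(4),'area',A,round(Ah),'cost',round(co,3))
        q=cv2.convexHull(proj(n,place(M,*x)).astype(np.float32))
        cv2.polylines(vis[n],[np.round(q*16).astype(np.int32)],True,(255,0,255),1,cv2.LINE_AA,4)
# tube rim: low-sat inside the blue tray
for n,p in(('top',(464,228)),('side',(498,345))):
    H=hsv[n]; b=comp(hue(n,105,120,120),np.array(P['blue'][n=='side'])*S)
    m=comp((H[...,1]<100)&(cv2.erode(b,np.ones((3,3),np.uint8),iterations=2)>0)&(H[...,2]>60),np.array(p)*S)
    M=np.vstack([cyl(.058,.066,.07),cyl(.051,0,.066)])
    print('tube',n,fit(n,m,M,(.62,-.1),None,.005))
cv2.imwrite('pics/vis0.png',np.vstack([cv2.resize(vis['top'][110:240,120:370],(750,390)),]))
E
python3 f.py
```

```text
green top [0.4511 0.1288] area 114.0 124 cost 0.0
green side [0.4532 0.1265] area 140.0 188 cost 0.0
red top [ 0.446  -0.2583] area 127.0 137 cost 0.0
red side [ 0.4484 -0.2594] area 332.0 374 cost 0.0
white top [0.4595 0.2503] area 122.0 142 cost 0.0
white side [0.4612 0.2468] area 195.0 223 cost 0.0
hub top [0.4622 0.016 ] area 111.0 66 cost 0.0
hub side [0.4645 0.0135] area 157.0 78 cost 0.0
motor top [ 0.4409 -0.1367  3.942 ] area 85.0 90 cost 0.003
motor side [ 0.4423 -0.1385  3.9866] area 220.0 217 cost 0.0
blue top [ 0.6319 -0.1583  0.1346] area 2897.0 2894 cost 0.002
blue side [ 0.6346 -0.1605  0.1179] area 4769.0 5072 cost 0.178
orange top [ 0.6107  0.1503 -0.0732] area 2887.0 2854 cost 0.005
orange side [ 0.6119  0.1462 -0.0806] area 2890.0 2896 cost 0.003
tube top (array([ 0.61176183, -0.10015661]), 298.0, 296.2803531391546, np.float64(1.6561242431332652e-13))
tube side (array([ 0.613182  , -0.11052592]), 647.0, 781.8778785585891, np.float64(3.353313039850774e-13))
```

View pics/vis0.png

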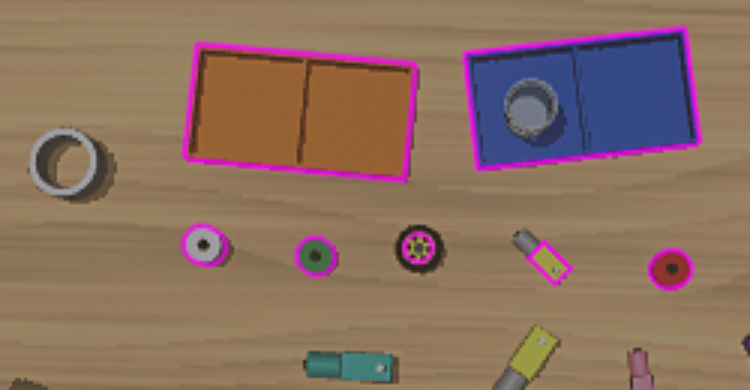

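The manual's scale: shifts go in shares of 60 cm and turns go in shares of 120 degrees. Converting my numbers, -30.27 cm / 60 = -0.5045, -24 cm / 60 = -0.4, -0.459 rad / 2.0944 = -0.2192.

>>> carry_out:
  motion:
    - [0,0,-0.0859,-0.1,-0.0667,0.0333,8.5]
    - [0,0,-0.1719,-0.2,-0.1333,0.0667,8.5]
    - [0,0,-0.2192,-0.3,-0.2,0.1,8.5]
    - [0,0,-0.2192,-0.4,-0.2667,0.1333,8.5]
    - [0,0,-0.2192,-0.5045,-0.3295,0.1667,8.5]
    - [0,0,-0.2192,-0.5045,-0.3295,0.1667,8.5]
    - [0,0,-0.2192,-0.5045,-0.3295,0.1667,8.5]
    - [0,0,-0.2192,-0.5045,-0.3295,0.1667,8.5]
  grip_force: 40

```text
clock: 1.1
position: [0.4606, 0.249, 0.1146]
tool_rot: [-0.0, 0.001, 1.0, 0.0]
wrist_force: [0.6, 0.2, 0.4]
opening: 0.997
grip_force: 0.0
```

```bash
cat > look.py <<'E'
import sys; from h import *
# look.py name x y z half(px side) : crops of both views around a world point; TCP + points marked
nm=sys.argv[1]; p=np.array([float(v) for v in sys.argv[2:5]]); w=int(sys.argv[5]) if len(sys.argv)>5 else 25
o=[]
for n in('top','side'):
    im=bot.camera(n)[:,:,::-1]; cv2.imwrite(f'{n}_{nm}.png',im)
    u=proj(n,p)[0].round().astype(int); x0,y0=max(u[0]-w,0),max(u[1]-w,0)
    c=cv2.resize(im[y0:y0+2*w,x0:x0+2*w],(400,400),interpolation=cv2.INTER_CUBIC); f=400/(2*w)
    for q in [bot.sense()['position'],p]:
        v=(proj(n,q)[0]-[x0,y0]+.5)*f; cv2.drawMarker(c,tuple(int(t) for t in v),(255,0,255) if q is p else (0,255,255),cv2.MARKER_CROSS,14,1)
    o.append(c)
cv2.imwrite(f'pics/{nm}.png',np.hstack(o))
E
python3 look.py w1 .4604 .2486 .036
```

```text
(no output)
```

View pics/w1.png

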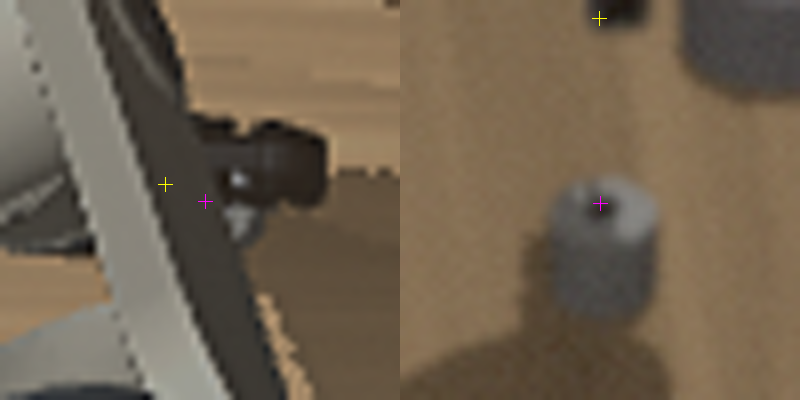

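The spacer is well centred under the jaws: its dot is at (600,210) in the side crop, against (600,203) predicted.

To row units: 9.26 cm / 60 = 0.1543, 4.5 cm / 60 = 0.075.

>>> carry_out:
  motion:
    - [0,0,0,0,0,0.075,8.5]
    - [0,0,0,0,0,0.125,8.5]
    - [0,0,0,0,0,0.1543,8.5]
    - [0,0,0,0,0,0.1543,8.5]
    - [0,0,0,0,0,0.1543,3.5]
    - [0,0,0,0,0,0.1543,3.5]
    - [0,0,0,0,0,0.1543,3.5]
    - [0,0,0,0,0,0.1543,3.5]
    - [0,0,0,0,0,0.1543,3.5]
    - [0,0,0,0,0,0.1543,3.5]
  grip_force: 40

```text
clock: 2.45
position: [0.4606, 0.249, 0.0221]
tool_rot: [-0.0, -0.0, 1.0, -0.0]
wrist_force: [-0.9, -0.3, 0.1]
opening: 0.408
grip_force: 0.0
```

```bash
python3 look.py w2 .4604 .2486 .036
```

```text
(no output)
```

View pics/w2.png

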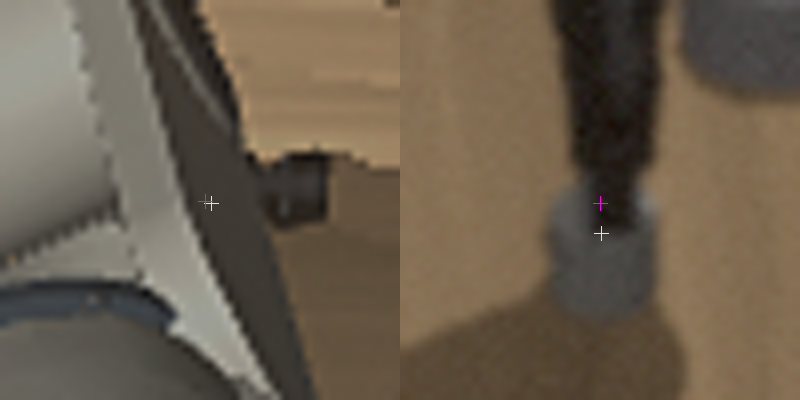

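To row units: 1 cm / 60 = 0.0167, 0.5 cm / 60 = 0.0083.

>>> carry_out:
  motion:
    - [0,0,0,0,0,0,7]
    - [0,0,0,0,0,0,7]
    - [0,0,0,0,0,0,7]
    - [0,0,0,0,0,0.0083,7]
    - [0,0,0,0,0,0.0167,7]
    - [0,0,0,0,0,0.0167,3]
    - [0,0,0,0,0,0.0167,3]
    - [0,0,0,0,0,0.0167,3]
    - [0,0,0,0,0,0.0167,3]
    - [0,0,0,0,0,0.0167,3]
  grip_force: 40

```text
clock: 3.8
position: [0.4606, 0.249, 0.0122]
tool_rot: [-0.0, -0.0, 1.0, -0.0]
wrist_force: [-2.1, -1.3, 5.0]
opening: 0.439
grip_force: 40.1
```

```bash
python3 - <<'E'
from h import *
x=.4606
for y in(.249-.0175,.249-.0295,.249-.0425,.249-.0545): 
    print(y,[proj('side',[x,y,z])[0].round(1).tolist() for z in(.0,.015,.03,.045)])
u=proj('side',[.4604,.2486,.036])[0].round().astype(int);print('crop origin',u-25)
im=cv2.imread('side_w2.png'); g=cv2.cvtColor(im,cv2.COLOR_BGR2GRAY)
x0,y0=u-25
print(g[y0+15:y0+44,x0+18:x0+34])
E
```

```text
0.23149999999999998 [[238.3, 150.4], [238.3, 146.3], [238.3, 142.2], [238.3, 138.0]]
0.2195 [[238.8, 152.9], [238.8, 148.9], [238.8, 144.8], [238.8, 140.6]]
0.2065 [[239.3, 155.7], [239.3, 151.7], [239.3, 147.5], [239.3, 143.3]]
0.1945 [[239.7, 158.3], [239.7, 154.3], [239.7, 150.1], [239.8, 145.9]]
crop origin [213 112]
[[109 106  91  56  34  25  25  24  17  23  22  28  31  50  93 116]
 [109 109  93  61  21  26  33  26  26  18  26  30  28  62  97 115]
 [109 107  98  63  35  32  26  27  28  25  35  32  29  58 104 119]
 [107 109 100  59  29  32  25  31  32  36  33  31  36  60  99 115]
 [107 108  98  61  37  32  28  35  34  34  27  31  32  61  99 115]
 [108 108  99  75  47  32  25  29  27  26  30  37  49  77 110 119]
 [109 108 103  91  66  45  37  31  31  28  31  47  77 100 118 118]
 [110 109 108  98  68  57  39  27  31  33  36  62  96 114 122 125]
 [110 107 100  90  76  55  36  35  29  28  33  68 101 119 122 124]
 [103 102  95  86  72  58  38  28  30  28  43  68 104 122 124 123]
 [103  96  89  85  74  59  37  36  30  27  34  70 108 121 123 122]
 [ 96  88  86  85  73  61  36  20  34  2
[... 466 characters left out ...]
  70  70  67  65  75  99 118]
 [ 82  67  69  76  75  71  73  74  70  73  68  68  66  70  98 117]
 [ 71  71  71  72  76  71  75  72  73  75  68  71  66  72  99 115]
 [ 71  67  71  72  74  73  73  73  70  74  69  68  65  75 106 117]
 [ 69  68  69  74  71  72  73  72  72  70  69  60  66  79 103 118]
 [ 72  67  68  74  73  73  71  73  71  70  69  69  70  74  90 112]
 [ 70  70  67  68  70  70  71  70  67  70  70  73  70  72  86 107]
 [ 72  70  69  71  66  69  69  67  68  70  71  71  75  75  80  93]
 [ 68  72  70  71  69  65  67  69  73  73  72  76  71  73  74  80]
 [ 69  70  69  75  69  70  67  68  69  70  74  74  74  70  78  75]
 [ 70  68  68  69  72  63  65  71  70  72  75  78  73  76  73  73]]
```

Gripped: 40 N at a jaw opening of 37.5 mm. At this opening the tips sit about 14 mm behind the TCP, higher than stated. Lift and carry over the tube.

To row units: -35.04 cm / 60 = -0.584, -15.22 cm / 60 = -0.2537.

>>> carry_out:
  motion:
    - [0,0,0,0,0,-0.05,3]
    - [0,0,0,0,0,-0.1333,3]
    - [0,0,0,-0.0333,-0.0833,-0.2167,3]
    - [0,0,0,-0.075,-0.1667,-0.2167,3]
    - [0,0,0,-0.11,-0.25,-0.2167,3]
    - [0,0,0,-0.1467,-0.3333,-0.2167,3]
    - [0,0,0,-0.1833,-0.4167,-0.2167,3]
    - [0,0,0,-0.22,-0.5,-0.2167,3]
    - [0,0,0,-0.2537,-0.584,-0.2167,3]
    - [0,0,0,-0.2537,-0.584,-0.2167,3]

```text
clock: 5.05
position: [0.6142, -0.1047, 0.1418]
tool_rot: [0.001, 0.002, 1.0, -0.0]
wrist_force: [0.3, 0.3, -1.2]
opening: 0.433
grip_force: 40.5
```

```bash
python3 look.py w3 .6128 -.1014 .12 35; python3 -c "
from h import *; s=bot.sense(); print(s['position'],s['opening'],s['grip_force'],s['wrist_force'])"
```

```text
[ 0.61250103 -0.10144825  0.14152418] 0.438875178529518 40.45655731810257 [ 0.33160448 -0.15464529 -0.24906748]
```

View pics/w3.png

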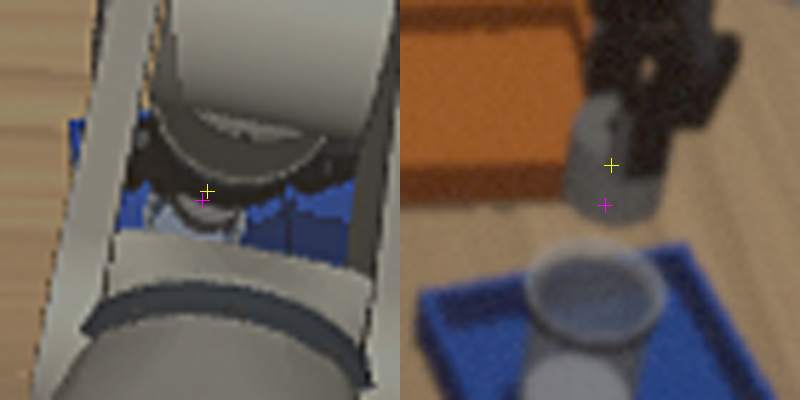

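```bash
python3 - <<'E'
from h import *
u=proj('side',[.6128,-.1014,.12])[0].round(); o=u-35; f=400/70
def m(p): return ((proj('side',p)[0]-o+.5)*f+[400,0]).round(1)
print('rim pred',m([.6128,-.1014,.075]))
for s in([.029,0],[-.029,0],[0,.029],[0,-.029]): print(s,m([.6128+s[0],-.1014+s[1],.075]))
p=[.6125,-.1014]
print('spacer bottom',m(p+[.129]),'edges',[m([p[0]+a,p[1]+b,.129]).tolist() for a,b in((.02,0),(-.02,0),(0,-.02))], 'top', [m([p[0]+a,p[1]+b,.165]).tolist() for a,b in((.02,0),(-.02,0),(0,.02))])
E
```

```text
rim pred [591.4 284.5]
[0.029, 0] [660.5 278.7]
[-0.029, 0] [521.9 290.3]
[0, 0.029] [574.8 234.7]
[0, -0.029] [608.7 336.3]
spacer bottom [607.5 189. ] edges [[656.9, 185.1], [557.9, 192.9], [620.0, 224.4]] top [[670.0, 117.5], [568.6, 125.2], [606.7, 87.0]]
```

```bash
cat > rim.py <<'E'
from h import *
def score(n,im,x,y):
    def s(d,z): 
        q=proj(n,place(cyl(d,z,z)[:48],x,y)).astype(np.float32)
        return cv2.remap(im,q[None,:,0],q[None,:,1],cv2.INTER_LINEAR).mean()
    return s(.055,.075)-.5*s(.064,.073)-.5*s(.044,.073)
from scipy.optimize import minimize
for tag in('0raw','_w3'):
  for n in('top','side'):
    if tag=='_w3' and n=='top': continue
    b=cv2.imread(f'{n}{tag}.png').astype(np.float32)
    im=b[...,2]   # red: rim bright, blue tray dark
    best=max(((score(n,im,x,y),x,y) for x in np.arange(.600,.626,.001) for y in np.arange(-.118,-.088,.001)))
    print(tag,n,np.round(best,4))
E
python3 rim.py
python3 - <<'E'
import cv2; im=cv2.imread('side0raw.png')
# red channel along rim region
u=im[195:235,300:340,2]; 
for r in u[::1]: print(' '.join('%3d'%v for v in r))
E
```

```text
0raw top [23.7236  0.612  -0.1   ]
0raw side [17.193  0.614 -0.103]
_w3 side [18.4958  0.614  -0.103 ]
 95  91  90  85  84  86  95  97  96 101 100 101  97  95  95  98  97 102 105 104 100  98  97  96 112 130 131 130 126 128 132 136 140 142 140 139 136 133 132 130
120 112 106  94  98 100 112 119 125 125 124 125 122 126 122 121 122 125 128 127 126 127 120 121 121 129 132 132 126 128 131 137 139 140 140 141 137 137 131 130
130 123 123 118 118 118 123 131 133 139 137 133 134 132 134 130 132 135 136 138 137 134 131 133 131 131 131 132 130 126 129 135 140 137 139 140 139 135 134 132
132 129 129 129 126 128 129 130 134 139 137 135 136 139 137 134 134 137 137 140 138 137 135 135 130 132 134 131 129 123 126 133 137 139 140 141 141 136 132 131
133 131 128 133 128 129 127 131 133 137 139 137 134 135 139 136 131 135 138 140 140 138 134 133 134 133 133 131 129 125 125 130 136 139 139 139 141 138 135 130
134 132 130 132 131 128 129 130 132 137 139 138 137 136 137 134 136 133 139 139 139 139 137 135 134 132 134 134 133 128 126 126 136 138 142 140 139 137 137 134
133 132 133 130 131 128 129 129 130 1
[... 4702 characters left out ...]
 101  69  42  35  35  38  40  37  32  32  38  32  44  37  37
 39  37  35  39  33  31  40  58  77  99 107 111 110 109 114 113 113 112 111 111 108 110 110 111 108  94  69  44  37  38  39  31  37  32  36  30  37  39  35  42
 40  38  34  37  31  30  35  49  64  84 103 109 110 107 111 113 112 112 112 112 110 111 111 109 102  81  58  44  31  35  36  34  33  33  34  36  36  34  34  40
 41  44  35  33  35  34  36  43  52  66  82  99 105 109 112 109 112 110 111 112 108 111 109 101  88  68  44  41  33  40  36  35  30  34  44  32  34  37  39  30
 37  38  37  33  36  32  34  35  43  56  67  81  93 101 108 108 106 113 109 108 106 104  95  84  68  55  44  38  37  33  39  38  36  32  34  34  37  38  36  35
```

The rim fits at (0.613, -0.1015), averaged over both views, and the spacer hangs upright above it. Lower it 6.4 cm into the flare.

To row units: 6.4 cm / 60 = 0.1067, 6.1 cm / 60 = 0.1017.

>>> carry_out:
  motion:
    - [0,0,0,0,0,0.05,3]
    - [0,0,0,0,0,0.075,3]
    - [0,0,0,0,0,0.0867,3]
    - [0,0,0,0,0,0.095,3]
    - [0,0,0,0,0,0.1017,3]
    - [0,0,0,0,0,0.1067,3]
    - [0,0,0,0,0,0.1067,3]

```text
clock: 6.02
position: [0.6129, -0.1014, 0.0781]
tool_rot: [0.0, -0.0, 1.0, -0.0]
wrist_force: [0.6, 0.4, -0.7]
opening: 0.438
grip_force: 40.5
```

To row units: 12 cm / 60 = 0.2, -8 cm / 60 = -0.1333.

>>> carry_out:
  motion:
    - [0,0,0,0,0,0,5.5]
    - [0,0,0,0,0,0,6.5]
    - [0,0,0,0,0,0,6.5]
    - [0,0,0,0,0,0,6.5]
    - [0,0,0,0,0,-0.0667,8.5]
    - [0,0,0,0.0333,0.05,-0.1333,8.5]
    - [0,0,0,0.0667,0.1333,-0.1333,8.5]
    - [0,0,0,0.1,0.2,-0.1333,8.5]

```text
clock: 7.02
position: [0.5525, 0.02, 0.1589]
tool_rot: [0.001, 0.0, 1.0, 0.0]
wrist_force: [-0.1, 0.7, -0.1]
opening: 0.996
grip_force: 0.0
```

```bash
python3 look.py w4 .613 -.1015 .04 25; python3 -c "
from h import *; s=bot.sense(); print(s['position'])"
```

```text
[0.55077353 0.02168828 0.1582054 ]
```

View pics/w4.png

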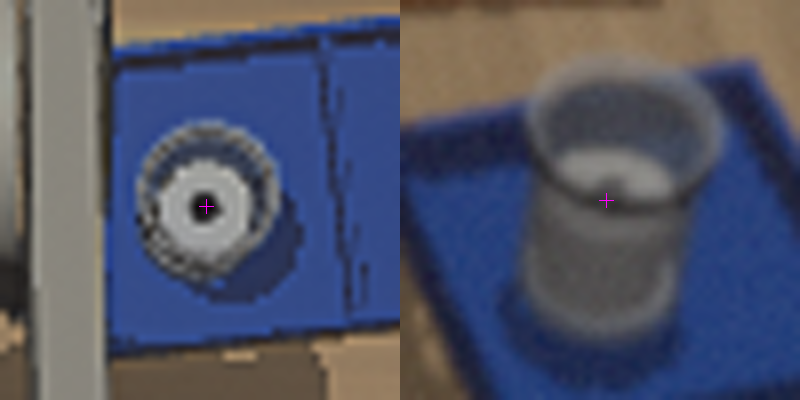

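White is down flat in the tube, with its dot at (206,205) in the top crop. Next is green.

To row units: 14.2 cm / 60 = 0.2367, 13 cm / 60 = 0.2167.

>>> carry_out:
  motion:
    - [0,0,0,0.05,0.0583,0.0167,8.5]
    - [0,0,0,0.1,0.1167,0.05,8.5]
    - [0,0,0,0.15,0.1667,0.1,8.5]
    - [0,0,0,0.1677,0.1825,0.15,8.5]
    - [0,0,0,0.1677,0.1825,0.1667,8.5]
    - [0,0,0,0.1677,0.1825,0.1833,8.0]
    - [0,0,0,0.1677,0.1825,0.2167,7]
    - [0,0,0,0.1677,0.1825,0.2367,7]
    - [0,0,0,0.1677,0.1825,0.2367,7]

```text
clock: 8.25
position: [0.4524, 0.1277, 0.0157]
tool_rot: [-0.0, 0.0, 1.0, -0.0]
wrist_force: [0.1, -0.2, -0.1]
opening: 0.82
grip_force: 0.0
```

To row units: 2 cm / 60 = 0.0333, 1.6 cm / 60 = 0.0267.

>>> carry_out:
  motion:
    - [0,0,0,0,0,0.01,7]
    - [0,0,0,0,0,0.02,7]
    - [0,0,0,0,0,0.0267,7]
    - [0,0,0,0,0,0.0333,7]
    - [0,0,0,0,0,0.0333,7]

```text
clock: 8.88
position: [0.452, 0.1281, -0.0042]
tool_rot: [-0.0, -0.0, 1.0, -0.0]
wrist_force: [-0.1, -0.7, -0.2]
opening: 0.818
grip_force: 0.0
```

No contact, as expected. Close.

>>> carry_out:
  motion:
    - [0,0,0,0,0,0,3]
    - [0,0,0,0,0,0,3]
    - [0,0,0,0,0,0,3]
    - [0,0,0,0,0,0,3]
    - [0,0,0,0,0,0,3]
    - [0,0,0,0,0,0,3]
  grip_force: 40

```text
clock: 9.62
position: [0.4524, 0.1282, -0.0034]
tool_rot: [0.0, -0.0, 1.0, 0.0]
wrist_force: [-1.6, -0.1, 7.5]
opening: 0.434
grip_force: 39.2
```

To row units: -22.9 cm / 60 = -0.3817, -16.1 cm / 60 = -0.2683.

>>> carry_out:
  motion:
    - [0,0,0,0,0,-0.05,3]
    - [0,0,0,0,0,-0.1333,3]
    - [0,0,0,-0.05,-0.0667,-0.2167,3]
    - [0,0,0,-0.1,-0.1333,-0.225,3]
    - [0,0,0,-0.15,-0.2,-0.225,3]
    - [0,0,0,-0.2,-0.2667,-0.225,3]
    - [0,0,0,-0.2417,-0.3333,-0.225,3]
    - [0,0,0,-0.2683,-0.3817,-0.225,3]
    - [0,0,0,-0.2683,-0.3817,-0.225,3]
    - [0,0,0,-0.2683,-0.3817,-0.225,3]

```text
clock: 10.88
position: [0.6126, -0.1004, 0.1308]
tool_rot: [-0.001, 0.0, 1.0, 0.0]
wrist_force: [1.0, 0.1, -1.4]
opening: 0.437
grip_force: 40.3
```

```bash
python3 look.py w5 .613 -.1015 .11 30; python3 -c "
from h import *; s=bot.sense(); print(s['position'],s['opening'],s['grip_force'],s['wrist_force'])
o=proj('side',[.613,-.1015,.11])[0].round()-30;f=400/60
c=s['position']; h=c[2]+.004
for a,b,z in((.02,0,h),(-.02,0,h),(0,-.02,h),(0,.02,h+.02)): print(a,b,z,((proj('side',[c[0]+a,c[1]+b,z])[0]-o+.5)*f+[400,0]).round())"
```

```text
[ 0.61263449 -0.09985299  0.13100631] 0.43249212174580987 40.270986165851355 [-0.98972405  0.65204163 -0.61130035]
0.02 0 0.1350063079436473 [668. 140.]
-0.02 0 0.1350063079436473 [552. 149.]
0 -0.02 0.1350063079436473 [625. 186.]
0 0.02 0.15500630794364728 [603.  61.]
```

View pics/w5.png

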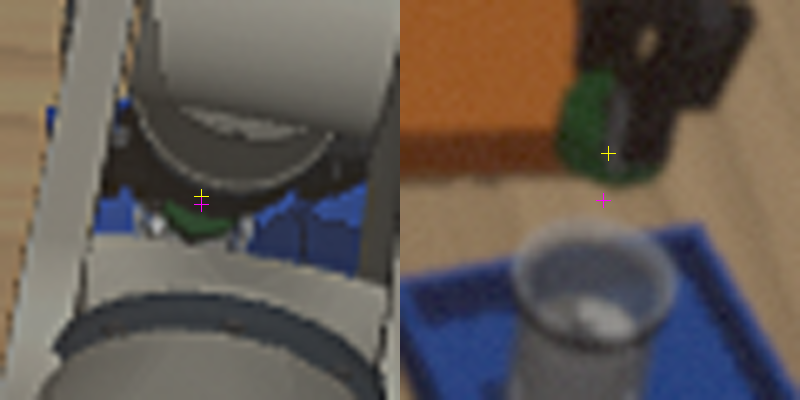

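Green is held level (bottom edge at row 185, 186 predicted). Lower it 6.6 cm.

To row units: 6.6 cm / 60 = 0.11, 6.3 cm / 60 = 0.105.

>>> carry_out:
  motion:
    - [0,0,0,0,0,0.05,3]
    - [0,0,0,0,0,0.08,3]
    - [0,0,0,0,0,0.0933,3]
    - [0,0,0,0,0,0.1,3]
    - [0,0,0,0,0,0.105,3]
    - [0,0,0,0,0,0.11,3]
    - [0,0,0,0,0,0.11,3]
    - [0,0,0,0,0,0.11,3]

```text
clock: 11.98
position: [0.6135, -0.1009, 0.0653]
tool_rot: [0.0, -0.0, 1.0, -0.0]
wrist_force: [0.8, -0.4, -0.0]
opening: 0.436
grip_force: 40.3
```

To row units: 10 cm / 60 = 0.1667, -8 cm / 60 = -0.1333.

>>> carry_out:
  motion:
    - [0,0,0,0,0,0.0033,3]
    - [0,0,0,0,0,0.0033,3]
    - [0,0,0,0,0,0.0033,4.2]
    - [0,0,0,0,0,0.0033,5]
    - [0,0,0,0,0,0.0033,6.5]
    - [0,0,0,0,0,0.0033,6.5]
    - [0,0,0,0,0,-0.0667,8.5]
    - [0,0,0,0.0333,0.05,-0.1333,8.5]
    - [0,0,0,0.1,0.1,-0.1333,8.5]
    - [0,0,0,0.1667,0.1333,-0.1333,8.5]

```text
clock: 13.22
position: [0.5125, -0.0198, 0.1457]
tool_rot: [0.001, -0.0, 1.0, 0.0]
wrist_force: [0.5, -0.5, -0.7]
opening: 0.993
grip_force: 0.0
```

```bash
python3 look.py w6 .613 -.1015 .05 25; python3 -c "
from h import *; s=bot.sense(); print(s['position'])"
```

```text
[ 0.50890919 -0.01929191  0.14477176]
```

View pics/w6.png

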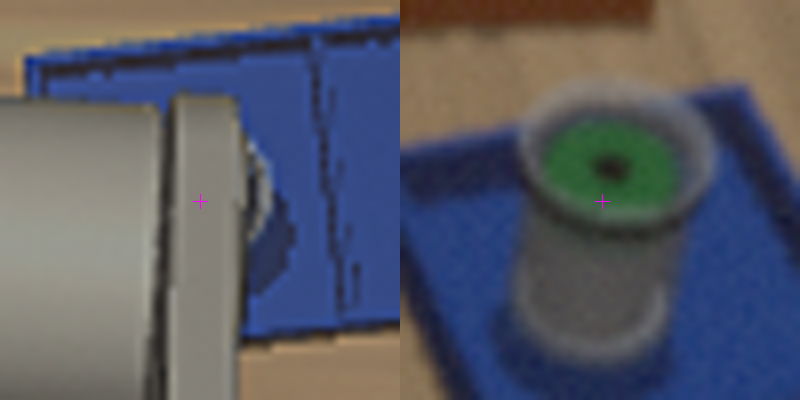

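Green is seated flat, its top about level with z = 65 mm (the mark). Next is the wheel.

To row units: 14.8 cm / 60 = 0.2467, 14.5 cm / 60 = 0.2417.

>>> carry_out:
  motion:
    - [0,0,0,0.05,0.0333,0.0333,8.5]
    - [0,0,0,0.0828,0.0602,0.0833,8.5]
    - [0,0,0,0.0828,0.0602,0.1333,8.5]
    - [0,0,0,0.0828,0.0602,0.1667,8.0]
    - [0,0,0,0.0828,0.0602,0.2,8.0]
    - [0,0,0,0.0828,0.0602,0.2167,8.0]
    - [0,0,0,0.0828,0.0602,0.2333,8.0]
    - [0,0,0,0.0828,0.0602,0.2417,8.0]
    - [0,0,0,0.0828,0.0602,0.2467,8.0]
    - [0,0,0,0.0828,0.0602,0.2467,8.0]

```text
clock: 14.58
position: [0.4637, 0.0152, -0.0028]
tool_rot: [0.0, -0.0, 1.0, 0.0]
wrist_force: [-0.2, 0.4, -0.3]
opening: 0.934
grip_force: 0.0
```

To row units: 0.2 cm / 60 = 0.0033.

>>> carry_out:
  motion:
    - [0,0,0,0,0,0.0033,4]
    - [0,0,0,0,0,0.0033,4]
    - [0,0,0,0,0,0.0033,4]
    - [0,0,0,0,0,0.0033,4]
    - [0,0,0,0,0,0.0033,4]
    - [0,0,0,0,0,0.0033,4]
  grip_force: 40

```text
clock: 15.32
position: [0.4637, 0.0153, -0.0043]
tool_rot: [0.0, -0.0, 1.0, 0.0]
wrist_force: [-2.3, 0.7, 9.6]
opening: 0.581
grip_force: 39.7
```

To row units: -23.27 cm / 60 = -0.3878, -17.73 cm / 60 = -0.2955.

>>> carry_out:
  motion:
    - [0,0,0,0,0,-0.05,4]
    - [0,0,0,0,0,-0.1333,4]
    - [0,0,0,-0.0333,-0.0667,-0.2167,4]
    - [0,0,0,-0.075,-0.1333,-0.2167,4]
    - [0,0,0,-0.125,-0.2,-0.2167,4]
    - [0,0,0,-0.175,-0.2667,-0.2167,4]
    - [0,0,0,-0.225,-0.3333,-0.2167,4]
    - [0,0,0,-0.2955,-0.3878,-0.2167,4]
    - [0,0,0,-0.2955,-0.3878,-0.2,4]
    - [0,0,0,-0.2955,-0.3878,-0.1667,4]

```text
clock: 16.58
position: [0.6406, -0.2173, 0.0944]
tool_rot: [0.0, 0.0, 1.0, 0.0]
wrist_force: [-0.6, -0.3, -0.1]
opening: 0.574
grip_force: 41.8
```

To row units: 9.3 cm / 60 = 0.155, 9 cm / 60 = 0.15.

>>> carry_out:
  motion:
    - [0,0,0,0,0,0.05,4]
    - [0,0,0,0,0,0.1,4]
    - [0,0,0,0,0,0.125,4]
    - [0,0,0,0,0,0.1417,4]
    - [0,0,0,0,0,0.15,4]
    - [0,0,0,0,0,0.155,4]
    - [0,0,0,0,0,0.155,4]

```text
clock: 17.45
position: [0.6412, -0.2175, 0.0025]
tool_rot: [0.0, -0.0, 1.0, -0.0]
wrist_force: [-0.5, 0.0, -0.4]
opening: 0.574
grip_force: 41.8
```

To row units: 15 cm / 60 = 0.25, 0.15 cm / 60 = 0.0025.

>>> carry_out:
  motion:
    - [0,0,0,0,0,0.0025,4]
    - [0,0,0,0,0,0.0025,4]
    - [0,0,0,0,0,0.0025,6]
    - [0,0,0,0,0,0.0025,6.5]
    - [0,0,0,0,0,0.0025,6.5]
    - [0,0,0,0,0,-0.0667,6.5]
    - [0,0,0,0,0,-0.15,7]
    - [0,0,0,0.0833,-0.0167,-0.2,8]
    - [0,0,0,0.1667,-0.0333,-0.2,8]
    - [0,0,0,0.25,-0.05,-0.2,8]

```text
clock: 18.7
position: [0.4897, -0.2476, 0.1227]
tool_rot: [0.001, -0.0, 1.0, -0.0]
wrist_force: [0.5, -0.7, -0.5]
opening: 0.942
grip_force: 0.0
```

```bash
python3 look.py w7 .633 -.17 .02 45; python3 -c "
from h import *; s=bot.sense(); print(s['position'])"
```

```text
[ 0.48582257 -0.2472851   0.12182712]
```

View pics/w7.png

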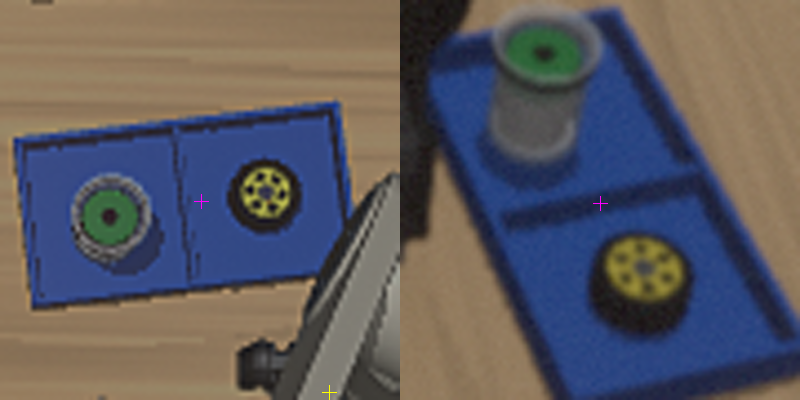

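The wheel lies flat, hub up, in the empty blue compartment (crop (264,195)), and the stack is intact. Next is red.

To row units: 12.4 cm / 60 = 0.2067, 4.34 cm / 60 = 0.0723.

>>> carry_out:
  motion:
    - [0,0,0,0.0723,-0.0183,0.0167,8]
    - [0,0,0,0.0723,-0.0183,0.0667,8]
    - [0,0,0,0.0723,-0.0183,0.1167,8]
    - [0,0,0,0.0723,-0.0183,0.15,8]
    - [0,0,0,0.0723,-0.0183,0.1833,7.5]
    - [0,0,0,0.0723,-0.0183,0.2,7]
    - [0,0,0,0.0723,-0.0183,0.2067,7]
    - [0,0,0,0.0723,-0.0183,0.2067,7]

```text
clock: 19.8
position: [0.4479, -0.2586, -0.0017]
tool_rot: [0.0, -0.0, 1.0, -0.0]
wrist_force: [-0.1, -0.5, -0.6]
opening: 0.823
grip_force: 0.0
```

>>> carry_out:
  motion:
    - [0,0,0,0,0,0,3]
    - [0,0,0,0,0,0,3]
    - [0,0,0,0,0,0,3]
    - [0,0,0,0,0,0,3]
    - [0,0,0,0,0,0,3]
    - [0,0,0,0,0,0,3]
  grip_force: 40

```text
clock: 20.55
position: [0.4479, -0.2587, -0.0011]
tool_rot: [0.0, -0.0, 1.0, -0.0]
wrist_force: [-1.2, 0.2, 5.1]
opening: 0.444
grip_force: 39.5
```

To row units: 38.6 cm / 60 = 0.6433, 34 cm / 60 = 0.5667.

>>> carry_out:
  motion:
    - [0,0,0,0,0,-0.05,3]
    - [0,0,0,0,0,-0.1333,3]
    - [0,0,0,0,0.0667,-0.2167,3]
    - [0,0,0,-0.0167,0.15,-0.2333,3]
    - [0,0,0,-0.05,0.2333,-0.2333,3]
    - [0,0,0,-0.0833,0.3167,-0.2333,3]
    - [0,0,0,-0.1167,0.4,-0.2333,3]
    - [0,0,0,-0.15,0.4833,-0.2333,3]
    - [0,0,0,-0.1833,0.5667,-0.2333,3]
    - [0,0,0,-0.2167,0.6433,-0.2333,3]

```text
clock: 21.8
position: [0.5779, 0.1295, 0.1385]
tool_rot: [0.0, -0.0, 1.0, 0.0]
wrist_force: [0.6, -0.8, -0.4]
opening: 0.444
grip_force: 40.7
```

To row units: 13.3 cm / 60 = 0.2217, 13 cm / 60 = 0.2167.

>>> carry_out:
  motion:
    - [0,0,0,-0.0333,0.0667,0,3]
    - [0,0,0,-0.0638,0.1333,0.0333,3]
    - [0,0,0,-0.0638,0.1333,0.0833,3]
    - [0,0,0,-0.0638,0.1333,0.1333,3]
    - [0,0,0,-0.0638,0.1333,0.1833,3]
    - [0,0,0,-0.0638,0.1333,0.2083,3]
    - [0,0,0,-0.0638,0.1333,0.2167,3]
    - [0,0,0,-0.0638,0.1333,0.2217,3]
    - [0,0,0,-0.0638,0.1333,0.2217,3]

```text
clock: 22.92
position: [0.6163, 0.2077, 0.0059]
tool_rot: [0.001, -0.0, 1.0, 0.0]
wrist_force: [0.4, 0.4, -0.5]
opening: 0.445
grip_force: 40.7
```

To row units: -14 cm / 60 = -0.2333, -13 cm / 60 = -0.2167.

>>> carry_out:
  motion:
    - [0,0,0,0,0,0.0033,3]
    - [0,0,0,0,0,0.0033,3]
    - [0,0,0,0,0,0.0033,5]
    - [0,0,0,0,0,0.0033,6]
    - [0,0,0,0,0,0.0033,6]
    - [0,0,0,0,0,-0.0667,6]
    - [0,0,0,0,0,-0.15,6]
    - [0,0,0,0.0333,-0.0667,-0.2167,6]
    - [0,0,0,0.0833,-0.15,-0.2167,6]
    - [0,0,0,0.1333,-0.2333,-0.2167,6]

```text
clock: 24.18
position: [0.5351, 0.0664, 0.1357]
tool_rot: [0.001, -0.0, 1.0, 0.0]
wrist_force: [1.1, -0.2, 1.2]
opening: 0.704
grip_force: 0.0
```

To row units: -18.94 cm / 60 = -0.3157, -15 cm / 60 = -0.25, -0.82 rad / 2.0944 = -0.3915.

>>> carry_out:
  motion:
    - [0,0,-0.0812,0.05,-0.0833,0,6]
    - [0,0,-0.1623,0.0833,-0.1667,0,6]
    - [0,0,-0.2387,0.1167,-0.25,0,6]
    - [0,0,-0.3151,0.1325,-0.3157,0,6]
    - [0,0,-0.3915,0.1325,-0.3157,0.0333,6]
    - [0,0,-0.3915,0.1325,-0.3157,0.0833,6]
    - [0,0,-0.3915,0.1325,-0.3157,0.0833,6]

```text
clock: 25.05
position: [0.4546, -0.1215, 0.0837]
tool_rot: [-0.002, -0.398, 0.917, 0.001]
wrist_force: [0.8, 0.6, 0.9]
opening: 0.702
grip_force: 0.0
```

```bash
python3 look.py w8 .456 -.1223 .02 30; python3 - <<'E'
from h import *; s=bot.sense(); print(s['position'],s['q'].round(2) if hasattr(s['q'],'round') else s['q'])
for n,g in(('top',(470,310)),('side',(396,376))):
    im=cv2.imread(f'{n}0raw.png'); H=cv2.cvtColor(im,cv2.COLOR_BGR2HSV)
    m=comp((H[...,0]>=20)&(H[...,0]<=35)&(H[...,1]>115)&(H[...,2]>55),np.array(g)*.64)
    print(n,fit(n,m,box(-.033,.007,-.011,.011,0,.02),(.459,-.118),.82)[0])
# red spacer check
im=cv2.imread('side_w8.png'); H=cv2.cvtColor(im,cv2.COLOR_BGR2HSV); m=((H[...,0]<8)|(H[...,0]>175))&(H[...,1]>110)&(H[...,2]>30)
m=comp(m,proj('side',[.6155,.207,.02])[0]); print('red',fit('side',m,cyl(.04,0,.028),(.61,.2),None,.005))
E
```

```text
[ 0.45642155 -0.12178433  0.08549032] [-0.26  0.3   2.06 -0.    0.78 -2.65]
top [ 0.45905067 -0.11799453  0.80042026]
side [ 0.45957099 -0.1190188   0.84500286]
red (array([0.61701617, 0.20779746]), 175.0, 197.0095983906649, np.float64(6.788941641592037e-14))
```

View pics/w8.png

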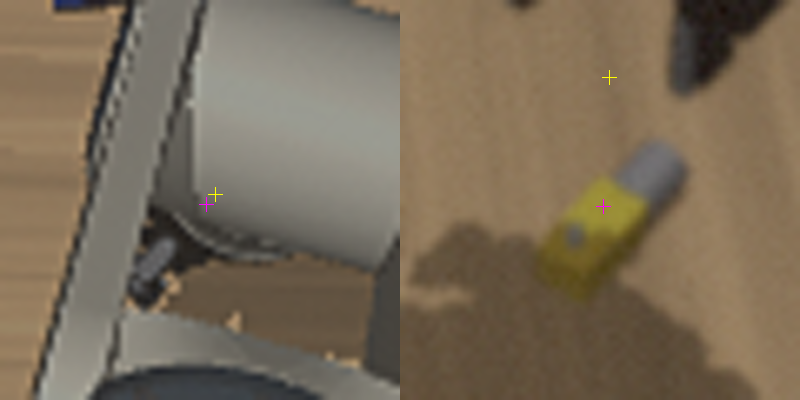

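The jaws stand over the small motor, pads parallel to its sides (side crop: box at (600,240), can at (655,170)). Red stands in the orange tray at (0.616, 0.208).

To row units: 8.5 cm / 60 = 0.1417, 7.5 cm / 60 = 0.125.

>>> carry_out:
  motion:
    - [0,0,0,0,0,0.0667,6]
    - [0,0,0,0,0,0.1,6]
    - [0,0,0,0,0,0.125,6]
    - [0,0,0,0,0,0.1417,6]
    - [0,0,0,0,0,0.1417,5]
    - [0,0,0,0,0,0.1417,3.5]
    - [0,0,0,0,0,0.1417,2.5]
    - [0,0,0,0,0,0.1417,1.2]
    - [0,0,0,0,0,0.1417,1.2]
    - [0,0,0,0,0,0.1417,1.2]
  grip_force: 40

```text
clock: 26.4
position: [0.4567, -0.122, 0.0008]
tool_rot: [0.0, -0.399, 0.917, -0.0]
wrist_force: [-1.9, 0.0, 6.4]
opening: 0.234
grip_force: 38.9
```

>>> carry_out:
  motion:
    - [0,0,0,0,0,0,1.2]
    - [0,0,0,0,0,0,1.2]

```text
clock: 26.65
position: [0.4568, -0.122, 0.0008]
tool_rot: [0.0, -0.399, 0.917, -0.0]
wrist_force: [-0.7, 0.7, 6.7]
opening: 0.233
grip_force: 38.9
```

To row units: -25.34 cm / 60 = -0.4223, -23 cm / 60 = -0.3833, 0.897 rad / 2.0944 = 0.4283.

>>> carry_out:
  motion:
    - [0,0,0,0,0,-0.05,1.2]
    - [0,0,0,0,0,-0.1167,1.2]
    - [0,0,0.0477,-0.05,0.0083,-0.1833,1.2]
    - [0,0,0.1194,-0.1167,0.0183,-0.2,1.2]
    - [0,0,0.191,-0.1833,0.0283,-0.2,1.2]
    - [0,0,0.2626,-0.25,0.0383,-0.2,1.2]
    - [0,0,0.3342,-0.3167,0.05,-0.2,1.2]
    - [0,0,0.4058,-0.3833,0.06,-0.2,1.2]
    - [0,0,0.4283,-0.4223,0.0658,-0.2,1.2]
    - [0,0,0.4283,-0.4223,0.0658,-0.2,1.2]

```text
clock: 27.9
position: [0.6009, 0.0916, 0.1201]
tool_rot: [0.0, 0.037, 0.999, 0.0]
wrist_force: [-0.8, 0.1, -1.1]
opening: 0.233
grip_force: 39.2
```

```bash
python3 look.py w9 .6 .09 .10 45; python3 -c "
from h import *; s=bot.sense(); print(s['position'],s['opening'],s['grip_force'],s['tool_rot'])"
```

```text
[0.5995264  0.09002095 0.11988812] 0.23144994579794742 39.24068033695221 [-4.65253226e-04  3.76965704e-02  9.99289100e-01 -2.16738004e-04]
```

View pics/w9.png

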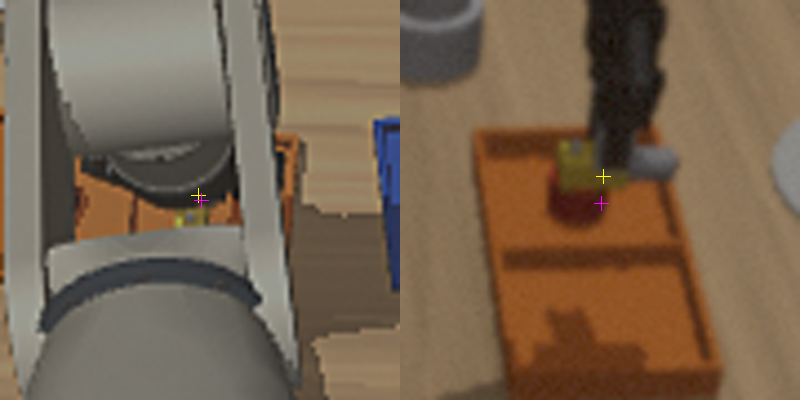

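The motor is held level, shaft up (side crop (590,165)), and red stands behind it. Lower 11.3 cm.

To row units: 11.25 cm / 60 = 0.1875, 11 cm / 60 = 0.1833.

>>> carry_out:
  motion:
    - [0,0,0,0,0,0.0667,1.2]
    - [0,0,0,0,0,0.1167,1.2]
    - [0,0,0,0,0,0.15,1.2]
    - [0,0,0,0,0,0.1733,1.2]
    - [0,0,0,0,0,0.1833,1.2]
    - [0,0,0,0,0,0.1875,1.2]
    - [0,0,0,0,0,0.1875,1.2]

```text
clock: 28.88
position: [0.6007, 0.0905, 0.0081]
tool_rot: [0.0, 0.038, 0.999, 0.0]
wrist_force: [-0.8, 0.3, -0.3]
opening: 0.228
grip_force: 39.2
```

>>> carry_out:
  motion:
    - [0,0,0,0,0,0.0017,1.2]
    - [0,0,0,0,0,0.0017,2.5]
    - [0,0,0,0,0,0.0017,4]
    - [0,0,0,0,0,0.0017,4.5]
    - [0,0,0,0,0,0.0017,4.5]
    - [0,0,0,0,0,-0.0667,4.5]
    - [0,0,0,0,0,-0.15,4.5]
    - [0,0,0,0.0833,0,-0.2333,4.5]
    - [0,0,0,0.1833,0,-0.2833,4.5]
    - [0,0,0,0.2833,0,-0.3,4.5]

```text
clock: 30.12
position: [0.4402, 0.1029, 0.187]
tool_rot: [0.001, 0.039, 0.999, 0.0]
wrist_force: [-0.8, 0.5, 0.7]
opening: 0.531
grip_force: 0.0
```

To row units: 36 cm / 60 = 0.6, 30 cm / 60 = 0.5.

>>> carry_out:
  motion:
    - [0,0,0,0.05,0.1,-0.0333,4.5]
    - [0,0,0,0.0833,0.2,-0.0667,4.5]
    - [0,0,0,0.1167,0.3,-0.0667,4.5]
    - [0,0,0,0.15,0.4,-0.0667,4.5]
    - [0,0,0,0.15,0.5,-0.0667,4.5]
    - [0,0,0,0.15,0.6,-0.0667,4.5]
    - [0,0,0,0.15,0.6,-0.0667,4.5]
    - [0,0,0,0.15,0.6,-0.0667,4.5]

```text
clock: 31.12
position: [0.3781, 0.4682, 0.2248]
tool_rot: [-0.0, 0.038, 0.999, -0.001]
wrist_force: [0.3, -0.4, 0.4]
opening: 0.526
grip_force: 0.0
```

```bash
python3 look.py wz .61 .02 .02 85; python3 -c "
from h import *; s=bot.sense(); print(s['clock'],s['position'],s['qd'].round(2))"
```

```text
31.225 [0.37837363 0.4670998  0.22515665] [-0.01 -0.01  0.    0.   -0.    0.  ]
```

View pics/wz.png

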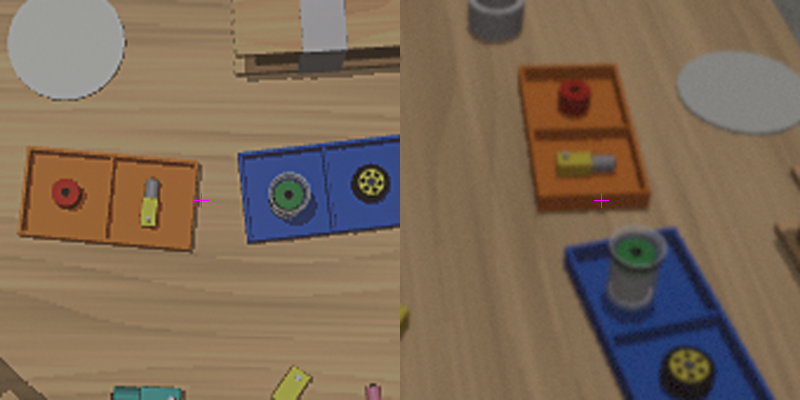

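The final picture shows the red spacer upright at (66,193), the motor on the floor with its shaft up at (150,203), the tube stack topped by green at (289,195), and the wheel at (370,182). Both kits are complete and the robot is clear, so I'm handing in.

```bash
python3 -c "
from station import bot
print(bot.hand_in())"
```

```text
the job is handed in; nothing more can be done
None
```

Both kits are made up and handed in at about 31 s: white then green spacer in the tube and the wheel hub up in the blue tray, the red spacer and the small yellow motor (shaft up) in the orange tray; I never moved the pliers or the tape roll.

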